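# Reset the quick-release clamp of a bracelet roll

### The arm

A 7-joint arm with a two-finger parallel gripper is mounted at the origin on the work surface. World frame = base frame: x ahead of the robot, y to its left, z up, the work surface at z = 0. Lengths are in m, angles in rad, forces in N, time in s.
With the tool pointing down it reaches from about 0.4 to 0.875 m from the base axis. Payload 19.3 kg.
Tool frame: the origin (TCP) lies between the finger pads; the fingertips stand 17 mm ahead of it and the grasp point (between the pads) lies 2 mm behind it; z points along the fingers, x is the direction in which the jaws open and shut, and the axes are right-handed (so a half turn about z gives the same grasp; the last joint's range is limited). The gripper opens to 85 mm and grips with 20 to 120 N. Pads are 22 mm wide; open, the fingers measure 114 mm over their backs; the gripper's body (76 mm by 85 mm) begins 54 mm behind the grasp point. The pads swing forward as they close: fully open they stand 13 mm farther back than shut.
Start: joints at [-1.284, 0.521, -0.036, 1.599, 0.021, 1.021, -0.113], TCP at [0.218, 0.586, 0.248] pointing down, gripper open.
Joint ranges: [-2.91, 2.91], [-0.3, 2.13], [-1.5, 1.42], [0.17, 2.43], [-1.26, 4.41], [0.16, 1.93], [-2.52, 2.52]. Speed limits (rad/s): [1.89, 1.89, 2.39, 2.39, 3.01, 3.01, 3.01].

### API

Orientations are given as [roll, pitch, yaw] about the fixed x, y, z axes, in that order (R = Rz(yaw) Ry(pitch) Rx(roll)).
In Python, from workcell import bot gives the robot as it stands. The module is installed in compiled form; this text tells all that it offers.
- The arm moves only by the tool arm_command, never from a script. Its argument "targets" is a list of rows, each a list of 6 numbers: the shift along the tool's x, y, z in mm, then the turn, a rotation vector about the tool's x, y, z in degrees. In form: [[x, y, z, wx, wy, wz], ...]. A call has 1 to 8 rows; each row shifts and turns the pose as measured when the row begins, along the tool's axes as they then stand; what a row does not reach is not made up. A row lasts 1/10 s, in which the tool goes at most 50 mm and 8.59 degrees, less where a joint would pass 70% of its speed; a pose out of reach is approached as far as the arm can. A call is refused whole if a number of a shift passes 50 or a number of a turn 8.59, either way. A call with a gripper value outside its range is refused whole. "grip" is the opening in per cent of the stroke, from 0 (shut) to 100 (fully open), set as the call begins (left out, the last holds). The fingers move at their own pace and stop on an object; "grip_force" is the grip in N (left out, the last holds). Time passes only in rows, so rows that do not move let the fingers close. It gives the time, the measured TCP pose, the force and the opening at its end, in the units of the state.
- bot.observe(): the state, without advancing time (a new reading comes with each control period).
- bot.grab_frame(name): name is "side" or "top" or "wrist"; returns a dict with "color" (384x512x3 uint8, red, green, blue), "depth" (384x512 float32, m along the optical axis (not along the pixel's ray), 0 where there is no reading), "fov_y" (degrees; the focal length in pixels is half the picture's height over the tangent of half this angle, whatever the lens; pixels are square), "cx", "cy" (the principal point, pixels), "R" (3x3) and "t" (3): a world point X has camera coordinates R X + t; the wrist camera has in their place "hand_eye" (4x4, takes a point from camera to tool coordinates, whose origin is the TCP and whose axes are the tool frame's). Camera axes: x right, y down, z forward; pixel columns grow to the right and rows downward; lengths in m; the calibration is good to about 2 mm. The wrist camera is an equidistant fisheye: a pixel r from the principal point sees the ray r / f radians off the axis. A picture is of the moment at which its call begins: read the wrist's pose just before it.
- bot.job_done(): hands the job in, once; it reports no verdict.
The state is a dict: "clock": time; "qpos": joint angles; "qd": joint speeds; "joint_efforts": joint torques, N m; "position": TCP position; "tool_rot": TCP orientation; "force": force on the tool from outside, world axes, zero at the start; "moment": the same for the moment, N m; "grip_width": finger opening in m.
Only numpy, scipy, OpenCV 4.12 (cv2) and the standard library are available. Lean on these libraries where they do the work, as an engineer would, in place of code of your own. Each camera call takes 0.05 s, during which the arm holds its last target. There are 200 camera calls.

### The job

The red quick-release clamp on the bracelet display roll is too slack. Flip its red lever fully open, then, with the lever open, turn its adjusting nut by pressing the nut's red wing down as far as it goes, and flip the lever fully closed again. Leave the blue clamp's lever as it is.

Things in the scene. Friction and masses are not known exactly. Their poses are not given: they have to be found in the camera images.
- red_stand: Fixed stand with a velvet roll and the red clamp. Origin on the table under the clamp; x along the roll, away from the robot; z up. Roll top z 90 mm; clamp ears within 16 mm of the origin in x, y, up to z 122; skewer along y at x 0, z 108: cam lever on its +y end, wing nut on its -y end. The blue stand is alike. Bystanders other than the two clamps are under 100 mm high.
- red_lever (a joint): Red cam lever, swings level about an upright pivot at x 0, y 40 mm of red_stand. Rad: 0 closed (stop), pointing to -x; 1.6 open (stop), to +y. Arm top z 110; at its end an upright round knob, 20 mm diameter, z 110 to 156; at angle a its centre is x = -75 cos a, y = 40 + 75 sin a (mm, red_stand). Friction 2 N at the knob; stays where left.
- red_nut (a joint): Wing nut turning about the skewer (level, along y) at z 108 mm, wings centred at y -48 of red_stand, reaching 42 mm from the axis, 16 wide, 8 thick. Red wing on the -x side, starting 15 to 32 deg above level; the opposite one is brass. Rad: slope above level = 0.611 - value; 1.134 = stop, red wing 30 deg below level. Pressing it down (3 to 8 N) raises the value; stays where left.
- blue_knob (a point): Centre of the knob (20 mm diameter, z 136 mm) at the end of the blue clamp's lever, a bystander; the blue lever may stand at any angle.

How it is judged:
On the way, in this order (a step that is already met when the one before it is completed fails the run):
1. the red lever is flipped open (past 1.25 rad) with the nut still slack (value of joint red_lever above 1.25 rad and value of joint red_nut below 0.6 rad), for 0.2 s.
2. with the lever open, the nut's red wing is pressed down to its stop (within 10 degrees) (value of joint red_lever above 1.1 rad and value of joint red_nut above 0.95 rad), for 0.2 s.
At the end, for the whole second after the job is handed in: The red lever is closed (within 0.2 rad, 11 degrees, of its closed stop), the red wing is down (within 10 degrees of its lower stop), and the blue lever's knob is within 15 mm of where it was (value of joint red_lever below 0.2 rad and value of joint red_nut above 0.95 rad and distance of blue_knob from where it was at the start of the episode below 0.015 m); the robot touches nothing.
It fails at once if the blue lever is moved (its knob by more than 15 mm) (distance of blue_knob from where it was at the start of the episode above 0.015 m).
It also fails if it takes over 61 s, if anything falls off the work surface, if the arm or the gripper's body presses on something with over 40 N, if the wrist force passes 120 N, or if a joint passes its speed limit or range.

## Working session

There is one attempt and no reset: what is moved stays moved. The work goes in short steps, Python scripts to look and compute and a tool call to move; the robot and the scene stay as the last step left them, time stands still between calls to the robot, and variables do not carry over. Pictures are saved under pics/ and viewed, about 8 in all and at most 12, crops included, and the job is handed in when it is done.

Besides the shell and the picture viewer there is one more tool, called after ">>>" as name([rows], argument=value, ...), one row to a line, values as JSON. arm_command: Moves the arm, as the interface text tells. Its arguments: {"type":"object","properties":{"targets":{"type":"array"},"grip":{"type":"number"},"grip_force":{"type":"number"}},"required":["targets"]}

```bash
mkdir -p pics
cat > h.py <<'E'
import numpy as np, cv2
from workcell import bot
def px(f,u,v,d=None):
    fl=f["color"].shape[0]/2/np.tan(np.radians(f["fov_y"]/2))
    d=f["depth"][v,u] if d is None else d
    c=np.array([(u-f["cx"])/fl*d,(v-f["cy"])/fl*d,d])
    return f["R"].T@(c-f["t"])
def cloud(f):
    fl=f["color"].shape[0]/2/np.tan(np.radians(f["fov_y"]/2))
    v,u=np.mgrid[:384,:512]; d=f["depth"]
    c=np.stack([(u-f["cx"])/fl*d,(v-f["cy"])/fl*d,d],-1)
    return (c-f["t"])@f["R"]
def save(n,img): cv2.imwrite("pics/"+n+".png",cv2.cvtColor(img,cv2.COLOR_RGB2BGR))
E
python3 - <<'E'
from h import *
import pickle
print(bot.observe())
F={n:bot.grab_frame(n) for n in("top","side")}
pickle.dump(F,open("f.pkl","wb"))
for n,f in F.items():
    save(n,cv2.resize(f["color"],(800,600)))
    print(n,f["fov_y"],-f["R"].T@f["t"],f["R"][2])
    P=cloud(f);c=f["color"].astype(int);r,g,b=c[...,0],c[...,1],c[...,2]
    for nm,m in(("red",(r>110)&(g<.45*r)&(b<.45*r)),("blue",(b>100)&(r<.5*b))):
        k,l,s,ce=cv2.connectedComponentsWithStats((m&(f["depth"]>0)).astype(np.uint8))
        for i in range(1,k):
            if s[i,4]>15: 
                Q=P[l==i]; print(nm,s[i],ce[i].round(),"min",Q.min(0).round(3),"max",Q.max(0).round(3),"med",np.median(Q,0).round(3))
E
```

```text
{'clock': 0.0, 'qpos': array([-1.2842321 ,  0.52203957, -0.03631928,  1.59999145,  0.02121805,
        1.021119  , -0.11279094]), 'qd': array([ 0.00042411, -0.00111612,  0.00093357, -0.00138402, -0.00187201,
       -0.00026502,  0.00043222]), 'joint_efforts': array([-2.96123471e-03, -9.27084374e+01,  1.97891928e+00, -3.69932234e+01,
        1.77733734e-02,  8.18732340e-03, -3.66649840e-05]), 'position': array([0.21820846, 0.58532951, 0.24771583]), 'tool_rot': array([3.14148908e+00, 1.16731402e-03, 1.21403322e+00]), 'force': array([ 0.01995695, -0.26538073, -0.42625579]), 'moment': array([-0.01304696, -0.0681362 ,  0.06776989]), 'grip_width': 0.0854956521708479}
top 49.91118516099599 [ 4.30192024e-01 -8.11073405e-04  1.10493909e+00] [ 0.05929151 -0.0091183  -0.99819906]
red [146 187   9  21  63] [150. 197.] min [0.451 0.235 0.106] max [0.499 0.255 0.115] med [0.475 0.244 0.111]
red [185 192   8  12  60] [188. 197.] min [0.459 0.143 0.114] max [0.486 0.158 0.131] med [0.473 0.151 0.123]
red [138 208   7   6  35] [141. 211.] min [0.436 0.246 0.154] max [0.448 0.26  0.161] med [0.441 0.2
[... 563 characters left out ...]
0.122]
red [267 274  10   9  68] [271. 278.] min [0.435 0.248 0.151] max [0.451 0.262 0.157] med [0.443 0.256 0.155]
red [240 277  26  15 130] [253. 284.] min [0.453 0.234 0.107] max [0.501 0.256 0.113] med [0.476 0.245 0.109]
blue [255 132  11   6  29] [260. 134.] min [ 0.501 -0.207  0.114] max [ 0.528 -0.192  0.126] med [ 0.514 -0.199  0.119]
blue [269 159   6   4  22] [272. 160.] min [ 0.465 -0.057  0.154] max [ 0.477 -0.046  0.157] med [ 0.47  -0.052  0.156]
blue [256 161  12  12  44] [262. 166.] min [ 0.481 -0.1    0.106] max [ 0.513 -0.062  0.113] med [ 0.496 -0.082  0.109]
blue [157 192  28  21 316] [170. 203.] min [ 0.679 -0.031  0.037] max [0.744 0.037 0.047] med [0.712 0.007 0.043]
```

View pics/top.png

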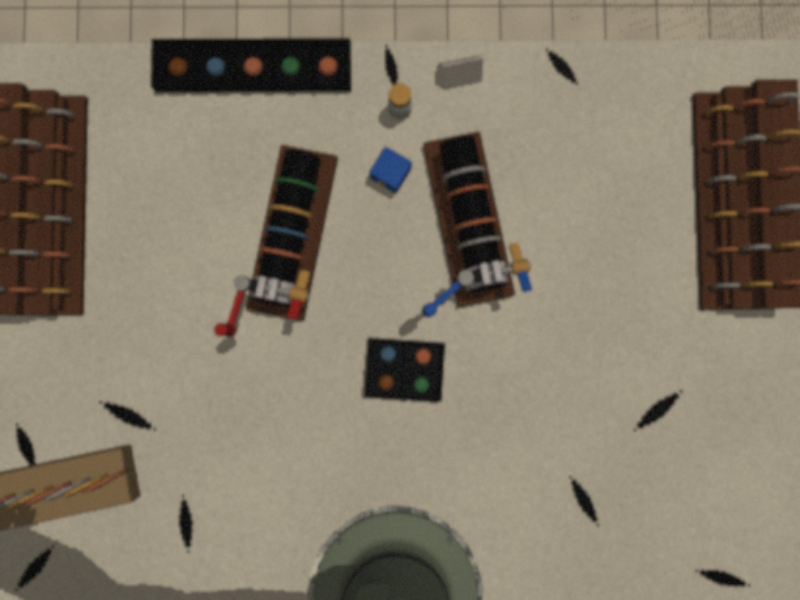

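View pics/side.png

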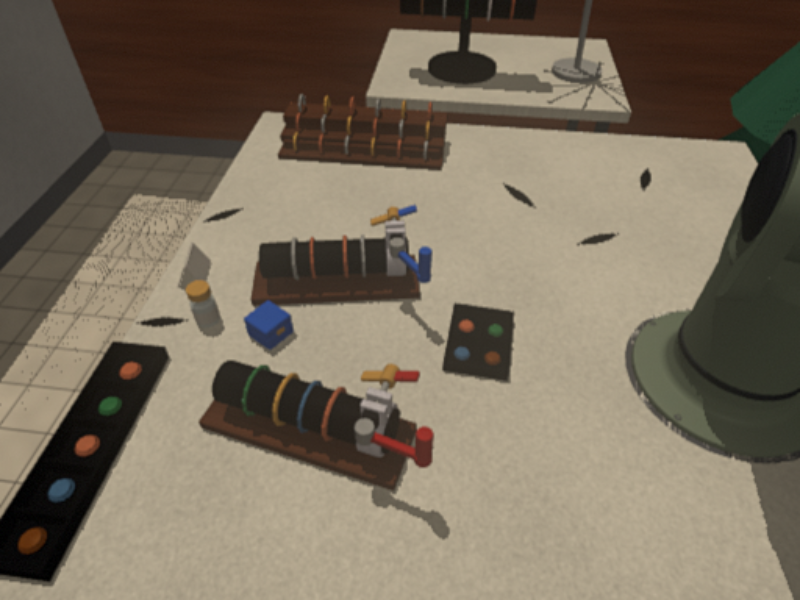

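The top view shows the red knob at about (222,329), its pivot at (242,283) and the red wing at (294,308). The red lever is closed, with the roll pointing up and slightly right. The side view agrees. The blue knob is at (430,310), well clear of the red clamp. Next I fit the stand pose.

Run:
```python
from h import *
import pickle
from scipy.optimize import least_squares
F=pickle.load(open("f.pkl","rb"))
for n in F:
    f=F[n];P=cloud(f);c=f["color"].astype(int)
    m=(P[...,2]>.06)&(P[...,2]<.1)&(P[...,0]>.5)&(P[...,0]<.73)&(P[...,1]>.09)&(P[...,1]<.26)
    Q=P[m]
    # per-slice centre of the ridge
    d=np.linalg.svd(Q[:,:2]-Q[:,:2].mean(0))[2][0]; print(n,"axis",np.arctan2(d[1],d[0])%np.pi-np.pi,Q.mean(0),len(Q))
    m=(P[...,2]>.015)&(P[...,2]<.1)&(P[...,0]>.45)&(P[...,0]<.73)&(P[...,1]>.08)&(P[...,1]<.28)
    r=cv2.minAreaRect(P[m][:,:2].astype(np.float32)); print(r)
    # cap/pivot and ears
    m=(P[...,2]>.100)&(P[...,0]>.42)&(P[...,0]<.56)&(P[...,1]>.12)&(P[...,1]<.28)
    c=f["color"].astype(int); gray=(c.max(-1)-c.min(-1)<40)&m
    print("gray",P[gray].mean(0),P[gray].min(0),P[gray].max(0))
    v,u=np.where(gray); 
    G=P[gray]; big=G[:,1]>.225
    print(" cap?",G[big].mean(0) if big.any() else None, "z",np.percentile(G[:,2],[10,50,90]))
def fr(k,w,yaw):
    R=np.array([[np.cos(yaw),-np.sin(yaw)],[np.sin(yaw),np.cos(yaw)]]); o=k-R@[-.075,.04]
    print(yaw,"origin",o,"piv",o+R@[0,.04],"wing in stand",R.T@(w-o))
for y in(-.15,-.2,-.25): fr(np.array([.442,.2545]),np.array([.4735,.152]),y)
```

```text
top axis -0.19555521507138796 [0.62007037 0.16528278 0.08560489] 2082
((0.6020398139953613, 0.17135629057884216), (0.10600466281175613, 0.2757640779018402), 78.6039810180664)
gray [0.50638491 0.20375374 0.11972456] [0.43381666 0.13109792 0.1011054 ] [0.5254717  0.26282723 0.15666162]
 cap? [0.50723502 0.23545462 0.1216749 ] z [0.110535   0.12139888 0.12498861]
side axis -0.2141816084243615 [0.62132639 0.17876163 0.08262827] 2775
((0.590633749961853, 0.1732623130083084), (0.10455646365880966, 0.2807568907737732), 77.7276382446289)
gray [0.50576097 0.20987621 0.11718805] [0.43247286 0.15118785 0.10028593] [0.52583228 0.25963499 0.14754819]
 cap? [0.50711942 0.2379886  0.11680866] z [0.10770868 0.11961429 0.12238461]
-0.15 origin [0.51018031 0.2037413 ] piv [0.51615783 0.24329214] wing in stand [-0.0285363  -0.05664173]
-0.2 origin [0.50755822 0.20039714] piv [0.51550499 0.2395998 ] wing in stand [-0.0237643  -0.05419874]
-0.25 origin [0.50477227 0.19718821] piv [0.51466843 0.2359447 ] wing in stand [-0.01912035 -0.0515203 ]
```

>>> arm_command([
  [-23, 32, 0, 0, 0, 0],
  [-23, 32, 0, 0, 0, 0],
  [-23, 32, 0, 0, 0, 0],
  [-23, 32, 0, 0, 0, 0],
  [-23, 32, 0, 0, 0, 0],
  [-23, 32, 0, 0, 0, 0],
  [-23, 32, 0, 0, 0, 0],
  [-23, 32, 0, 0, 0, 0],
], grip=45)

```text
clock: 0.9
position: [0.3954, 0.3175, 0.245]
tool_rot: [-3.139, 0.004, 1.223]
force: [0.7, 0.6, -0.3]
grip_width: 0.0382
```

```bash
cat >> h.py <<'E'
O=np.array([.507,.195]); YAW=-.2
def S(x,y): # stand mm -> world
    c,s=np.cos(YAW),np.sin(YAW); return O+np.array([c*x-s*y,s*x+c*y])/1000
def to(x,y,z,yaw):
    o=bot.observe(); p=o["position"]; t=o["tool_rot"][2]
    d=(np.array([x,y,z])-p)*1000; c,s=np.cos(t),np.sin(t)
    print("t",o["clock"],"p",p.round(4),"rpy",o["tool_rot"].round(3),"f",o["force"].round(1),"w",o["grip_width"].round(4))
    print(" shift",[round(v,1) for v in(c*d[0]+s*d[1],s*d[0]-c*d[1],-d[2])],"wz",round(np.degrees(t-yaw),1))
E
python3 -c "
from h import *
to(.442,.2545,.2,1.3)"
```

```text
Traceback (most recent call last):
  File "h.py", line 20, in to
    print("t",o["clock"],"p",p.round(4),"rpy",o["tool_rot"].round(3),"f",o["force"].round(1),"w",o["grip_width"].round(4))
                                                                                                 ^^^^^^^^^^^^^^^^^^^^^
AttributeError: 'float' object has no attribute 'round'
```

>>> arm_command([
  [-20, 32, 0, 0, 0, 0],
  [-20, 30, 15, 0, 0, 0],
  [0, 0, 15, 0, 0, -5],
  [0, 0, 10, 0, 0, 0],
  [0, 0, 0, 0, 0, 0],
])

```text
clock: 1.4
position: [0.4441, 0.2503, 0.2037]
tool_rot: [-3.14, 0.005, 1.302]
force: [-0.5, -0.1, 0.3]
grip_width: 0.0385
```

```bash
sed -i 's/o\["grip_width"\].round(4)/round(float(o["grip_width"]),4)/' h.py
python3 - <<'E'
from h import *
to(.442,.2545,.136,1.3)
f=bot.grab_frame("wrist"); print(f["hand_eye"].round(3)); save("w1",cv2.resize(f["color"],(800,600)))
E
```

```text
t 1.4 p [0.4441 0.2503 0.2037] rpy [-3.14   0.005  1.302] f [-0.5 -0.1  0.3] w 0.0385
 shift [np.float64(3.5), np.float64(-3.1), np.float64(67.7)] wz 0.1
[[ 1.    -0.    -0.     0.   ]
 [ 0.     0.954  0.3   -0.076]
 [ 0.    -0.3    0.954 -0.125]
 [ 0.     0.     0.     1.   ]]
```

View pics/w1.png

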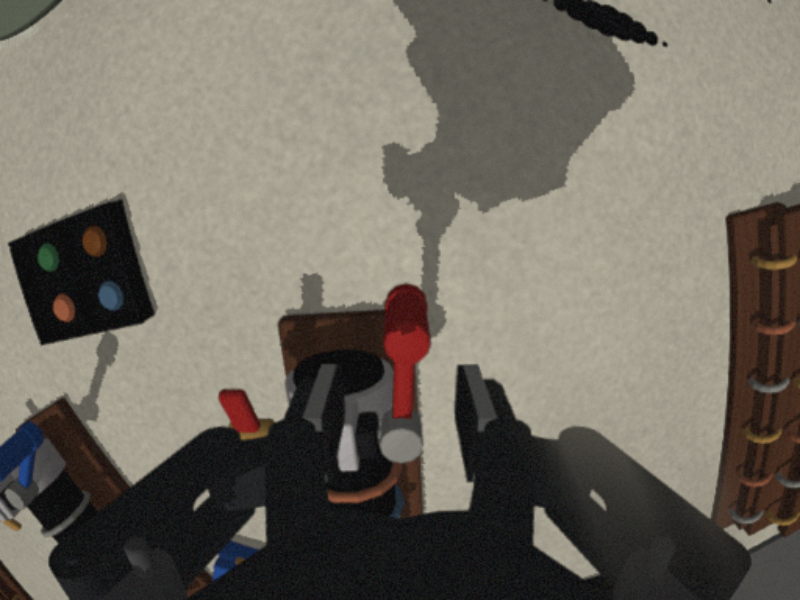

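Wrist view: the knob's bright top face is at about (407,345) and sits between the finger pads at columns 320 and 475. I'll compute the remaining offset.

```bash
cat >> h.py <<'E'
def wpt(f,u,v,o):
    from scipy.spatial.transform import Rotation as Ro
    fl=192/np.tan(np.radians(f["fov_y"]/2)); a=np.array([u-f["cx"],v-f["cy"]]); r=np.hypot(*a)+1e-9
    th=r/fl; d=f["depth"][int(round(v)),int(round(u))]
    c=np.append(a/r*np.tan(th)*d,d); t=f["hand_eye"]@np.append(c,1)
    return t[:3], Ro.from_euler("xyz",o["tool_rot"]).apply(t[:3])+o["position"], d
E
python3 - <<'E'
from h import *
o=bot.observe(); f=bot.grab_frame("wrist")
for u,v in((407,345),(407,300),(400,442),(240,412),(228,395)): print(u,v,*wpt(f,u*.64,v*.64,o))
E
```

```text
407 345 [ 0.00337373 -0.00132625  0.04855163] [0.4436681  0.25415156 0.15577206] 0.18832205
407 300 [ 0.00376785 -0.01159042  0.07674928] [0.43379995 0.25713279 0.12758788] 0.21214552
400 442 [0.00062447 0.07082808 0.08298865] [0.512435   0.23227535 0.12124294] 0.24280722
240 412 [-0.08596621  0.05359694  0.08172401] [0.47291726 0.15333259 0.12292986] 0.23646334
228 395 [-0.08992756  0.04147798  0.07859633] [0.46019036 0.15273064 0.12609332] 0.22984767
```

>>> arm_command([
  [3.5, -1, 0, 0, 0, 0],
  [0, 0, 25, 0, 0, 0],
  [0, 0, 25, 0, 0, 0],
  [0, 0, 14, 0, 0, 0],
  [0, 0, 0, 0, 0, 0],
])

```text
clock: 2.0
position: [0.4441, 0.2604, 0.1423]
tool_rot: [3.139, -0.002, 1.305]
force: [0.1, 0.3, 1.5]
grip_width: 0.0387
```

>>> arm_command([
  [0, 0, 0, 0, 0, 0],
  [0, 0, 0, 0, 0, 0],
  [0, 0, 0, 0, 0, 0],
], grip=29, grip_force=20)

```text
clock: 2.3
position: [0.4442, 0.2615, 0.1444]
tool_rot: [3.138, -0.003, 1.305]
force: [-1.0, -2.7, -1.8]
grip_width: 0.0251
```

```bash
python3 -c "
from h import *
to(.4435,.2542,.136,1.29)"
```

```text
t 2.3 p [0.4442 0.2615 0.1444] rpy [ 3.138e+00 -3.000e-03  1.305e+00] f [-1.  -2.7 -1.8] w 0.0251
 shift [np.float64(-7.3), np.float64(1.2), np.float64(8.4)] wz 0.9
```

>>> arm_command([
  [8, 0.5, 5, 0, 0, 6],
  [8, 0.5, 2, 0, 0, 6],
  [8, 0.5, 0, 0, 0, 6],
  [8, 0.5, 0, 0, 0, 6],
])

```text
clock: 2.7
position: [0.4605, 0.2897, 0.1404]
tool_rot: [3.139, -0.007, 0.871]
force: [0.3, -2.1, -0.4]
grip_width: 0.0247
```

```bash
cat >> h.py <<'E'
PV=np.array([.514,.233])
def arc(a,z=.138,lead=0.0,r=.075):
    """where the tool stands on the arc, and the move to angle a"""
    o=bot.observe(); d=o["position"][:2]-PV; c,s=np.cos(YAW),np.sin(YAW); q=np.array([c*d[0]+s*d[1],-s*d[0]+c*d[1]])
    print("r",np.hypot(*q).round(4),"a",np.arctan2(q[1],-q[0]).round(3),"tool a",round(YAW+np.pi/2-o["tool_rot"][2],3))
    k=PV+np.array([[c,-s],[s,c]])@(r*np.array([-np.cos(a),np.sin(a)])); to(*k,z,YAW+np.pi/2-a)
E
python3 -c "
from h import *
arc(.8)"
```

```text
r 0.078 a 0.615 tool a 0.5
t 2.7 p [0.4605 0.2897 0.1404] rpy [ 3.139 -0.007  0.871] f [ 0.3 -2.1 -0.4] w 0.0247
 shift [np.float64(13.2), np.float64(5.8), np.float64(2.4)] wz 17.2
```

>>> arm_command([
  [7, 1.5, 2, 0, 0, 7],
  [7, 1.5, 1, 0, 0, 7],
  [8, 1, 0, 0, 0, 7],
  [8, 1, 0, 0, 0, 7],
  [8, 0.5, 0, 0, 0, 6],
])

```text
clock: 3.2
position: [0.4956, 0.3092, 0.1409]
tool_rot: [-3.137, -0.009, 0.253]
force: [-2.0, -1.8, -1.1]
grip_width: 0.0246
```

```bash
python3 -c "
from h import *
arc(1.5)"
```

```text
r 0.0784 a 1.133 tool a 1.117
t 3.2 p [0.4956 0.3092 0.1409] rpy [-3.137 -0.009  0.253] f [-2.  -1.8 -1.1] w 0.0246
 shift [np.float64(26.8), np.float64(8.8), np.float64(2.9)] wz 21.9
```

>>> arm_command([
  [8, 1.5, 2, 0, 0, 6],
  [8, 1.5, 1, 0, 0, 6],
  [8, 1.5, 0, 0, 0, 6],
  [5, 1, 0, 0, 0, 4],
  [0, 0, 0, 0, 0, 0],
])

```text
clock: 3.7
position: [0.5259, 0.3099, 0.1411]
tool_rot: [-3.129, -0.007, -0.148]
force: [0.1, 0.0, -0.6]
grip_width: 0.0246
```

```bash
python3 -c "
from h import *
arc(1.55)"
```

```text
r 0.0778 a 1.525 tool a 1.519
t 3.7 p [0.5259 0.3099 0.1411] rpy [-3.129 -0.007 -0.148] f [ 0.1  0.  -0.6] w 0.0246
 shift [np.float64(1.9), np.float64(2.9), np.float64(3.1)] wz 1.8
```

>>> arm_command([
  [0, 0, 0, 0, 0, 0],
  [0, 0, -10, 0, 0, 0],
  [0, 0, -25, 0, 0, 0],
  [0, 0, -35, 0, 0, 0],
  [0, 0, -10, 0, 0, 0],
], grip=42)

```text
clock: 4.2
position: [0.5243, 0.309, 0.2257]
tool_rot: [-3.128, -0.006, -0.139]
force: [0.9, -0.7, 0.3]
grip_width: 0.0359
```

>>> arm_command([
  [-8, 33, 0, 0, 0, 0],
  [-8, 33, 0, 0, 0, 0],
  [-8, 33, 0, 0, 0, 0],
  [-8, 33, 0, 0, 0, 0],
  [-6, 30, 0, 0, 0, 0],
  [0, 0, 0, 0, 0, 0],
], grip=0)

```text
clock: 4.8
position: [0.4624, 0.1499, 0.2281]
tool_rot: [-3.121, -0.012, -0.129]
force: [1.3, 0.5, -0.4]
grip_width: 0.0001
```

Run:
```python
from h import *
to(.463,.153,.16,-.2)
f=bot.grab_frame("side"); save("s2",cv2.resize(f["color"][190:340,150:350],(800,600),interpolation=cv2.INTER_CUBIC))
```

```text
t 4.8 p [0.4624 0.1499 0.2281] rpy [-3.121 -0.012 -0.129] f [ 1.3  0.5 -0.4] w 0.0001
 shift [np.float64(0.2), np.float64(-3.2), np.float64(68.1)] wz 4.1
```

View pics/s2.png

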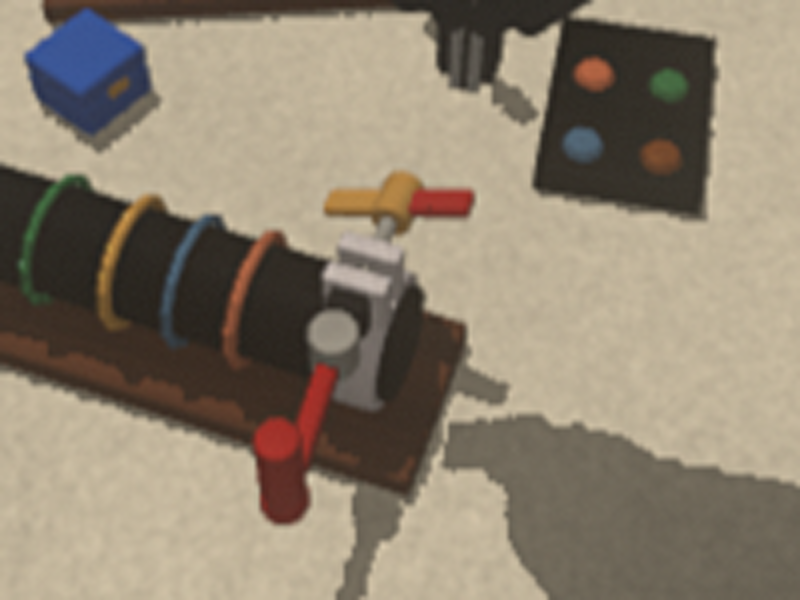

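The side crop shows the red lever swung open, with its knob at (278,440). The shut fingers stand above the red wing, which is at (440,203). Next I descend.

>>> arm_command([
  [0, -3, 25, 0, 0, 4],
  [0, 0, 25, 0, 0, 0],
  [0, 0, 15, 0, 0, 0],
  [0, 0, 0, 0, 0, 0],
])

```text
clock: 5.25
position: [0.4663, 0.1605, 0.1633]
tool_rot: [-3.115, -0.014, -0.194]
force: [0.5, -0.1, 1.0]
grip_width: 0.0001
```

Run:
```python
from h import *
to(.463,.153,.116,-.2)
f=bot.grab_frame("side"); save("s3",cv2.resize(f["color"][190:340,150:350],(800,600),interpolation=cv2.INTER_CUBIC))
k=px(f,219,301); d=k[:2]-PV;c,s=np.cos(YAW),np.sin(YAW); print("knob",k,"a",np.arctan2(-s*d[0]+c*d[1],-(c*d[0]+s*d[1])))
```

```text
t 5.25 p [0.4663 0.1605 0.1633] rpy [-3.115 -0.014 -0.194] f [ 0.5 -0.1  1. ] w 0.0001
 shift [np.float64(-1.8), np.float64(8.0), np.float64(47.3)] wz 0.4
knob [0.52271123 0.30938669 0.15529564] a 1.4843469154749636
```

View pics/s3.png

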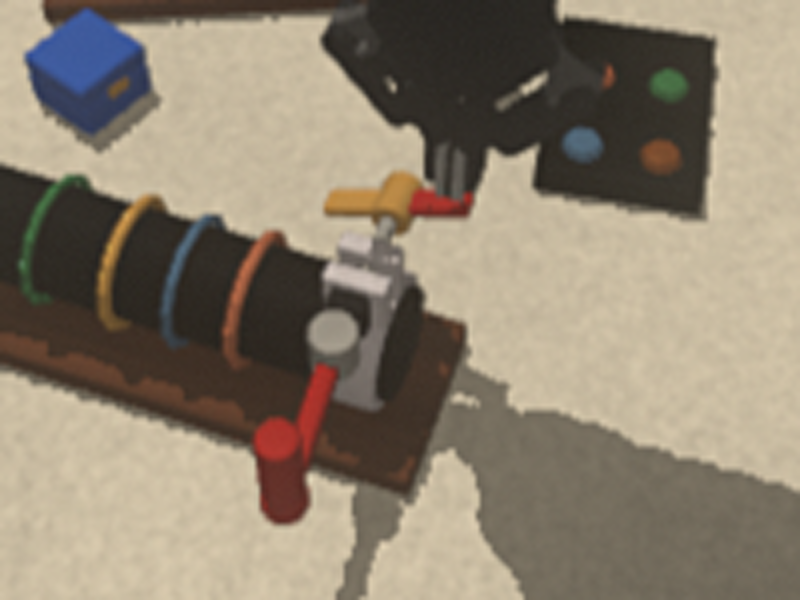

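The lever reads 1.48 rad, so it is open. The fingers are over the wing at (450,190). I'll centre them and press.

>>> arm_command([
  [-2, 8, 0, -1.5, -0.8, 0],
  [0, 0, 8, 0, 0, 0],
  [0, 0, 8, 0, 0, 0],
  [0, 0, 6, 0, 0, 0],
  [0, 0, 6, 0, 0, 0],
])

```text
clock: 5.8
position: [0.4641, 0.1542, 0.1369]
tool_rot: [-3.139, -0.002, -0.191]
force: [-1.2, -0.3, 3.5]
grip_width: 0.0001
```

Run:
```python
from h import *
to(.463,.153,.116,-.2)
```

```text
t 5.8 p [0.4641 0.1542 0.1369] rpy [-3.139e+00 -2.000e-03 -1.910e-01] f [-1.2 -0.3  3.5] w 0.0001
 shift [np.float64(-0.9), np.float64(1.4), np.float64(20.9)] wz 0.5
```

>>> arm_command([
  [0, 1, 6, 0, 0, 0],
  [0, 0, 6, 0, 0, 0],
  [0, 0, 5, 0, 0, 0],
])

```text
clock: 6.1
position: [0.464, 0.1533, 0.1184]
tool_rot: [-3.139, -0.002, -0.191]
force: [0.8, -0.2, 5.9]
grip_width: 0.0
```

>>> arm_command([
  [0, 0, 4, 0, 0, 0],
  [0, 0, 3, 0, 0, 0],
])

```text
clock: 6.3
position: [0.4657, 0.1532, 0.1121]
tool_rot: [-3.137, -0.005, -0.192]
force: [-20.1, -2.7, 98.5]
grip_width: -0.0002
```

>>> arm_command([
  [0, 0, -10, 0, 0, 0],
  [0, 0, -30, 0, 0, 0],
  [0, 0, -40, 0, 0, 0],
  [0, 0, -30, 0, 0, 0],
])

```text
clock: 6.7
position: [0.4641, 0.1511, 0.2218]
tool_rot: [-3.141, -0.001, -0.194]
force: [0.1, 0.9, -0.1]
grip_width: -0.0
```

Run:
```python
from h import *
arc(1.5,.225)
f=bot.grab_frame("side"); save("s4",cv2.resize(f["color"][190:340,150:350],(800,600),interpolation=cv2.INTER_CUBIC))
```

```text
r 0.0959 a -1.224 tool a 1.565
t 6.7 p [0.4641 0.1511 0.2218] rpy [-3.141e+00 -1.000e-03 -1.940e-01] f [ 0.1  0.9 -0.1] w -0.0
 shift [np.float64(28.3), np.float64(-164.9), np.float64(-3.2)] wz -3.7
```

View pics/s4.png

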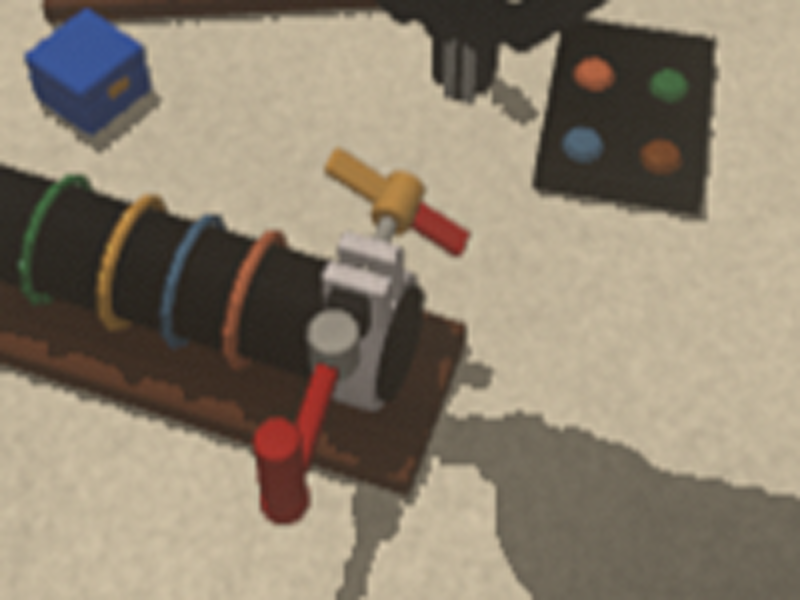

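The red wing now points down at (450,230), against its stop, and the lever is still open. I return to the knob.

>>> arm_command([
  [6, -33, 0, 0, 0, 0],
  [6, -33, 0, 0, 0, 0],
  [6, -33, 0, 0, 0, 0],
  [6, -33, 0, 0, 0, 0],
  [6, -32, 0, 0, 0, 0],
  [0, 0, 0, 0, 0, -3],
], grip=45)

```text
clock: 7.35
position: [0.5302, 0.3123, 0.2269]
tool_rot: [-3.134, -0.008, -0.144]
force: [-1.4, -0.8, -0.8]
grip_width: 0.0385
```

Run:
```python
from h import *
to(.523,.309,.14,-.13)
```

```text
t 7.35 p [0.5302 0.3123 0.2269] rpy [-3.134 -0.008 -0.144] f [-1.4 -0.8 -0.8] w 0.0385
 shift [np.float64(-6.6), np.float64(4.3), np.float64(86.9)] wz -0.8
```

>>> arm_command([
  [-6.5, 4, 0, 0, 0, 0],
  [0, 0, 20, 0, 0, 0],
  [0, 0, 0, 0, 0, 0],
])

```text
clock: 7.65
position: [0.5223, 0.3084, 0.2049]
tool_rot: [-3.135, -0.007, -0.146]
force: [-0.4, 0.2, -0.3]
grip_width: 0.0386
```

Run:
```python
from h import *
to(.523,.309,.14,-.13)
```

```text
t 7.65 p [0.5223 0.3084 0.2049] rpy [-3.135 -0.007 -0.146] f [-0.4  0.2 -0.3] w 0.0386
 shift [np.float64(0.6), np.float64(-0.7), np.float64(64.9)] wz -0.9
```

>>> arm_command([
  [0, 0, 20, 0, 0, 0],
  [0, 0, 20, 0, 0, 0],
  [0, 0, 15, 0, 0, 0],
  [0, 0, 8, 0, 0, 0],
])

```text
clock: 8.05
position: [0.5233, 0.307, 0.1431]
tool_rot: [-3.133, -0.01, -0.152]
force: [-0.2, 0.2, 0.2]
grip_width: 0.0385
```

>>> arm_command([
  [0, 0, 2, 0, 0, 0],
  [0, 0, 2, 0, 0, 0],
], grip=29)

```text
clock: 8.25
position: [0.5234, 0.3066, 0.1391]
tool_rot: [-3.133, -0.01, -0.153]
force: [0.7, 0.1, 0.8]
grip_width: 0.0248
```

Run:
```python
from h import *
arc(1.0)
```

```text
r 0.0742 a 1.497 tool a 1.524
t 8.25 p [0.5234 0.3066 0.1391] rpy [-3.133 -0.01  -0.153] f [0.7 0.1 0.8] w 0.0248
 shift [np.float64(-35.5), np.float64(9.3), np.float64(1.1)] wz -30.0
```

>>> arm_command([
  [-8, 1, 0, 0, 0, -6.5],
  [-8, 1, 0, 0, 0, -6.5],
  [-8, 1, 0, 0, 0, -6.5],
  [-8, 1, 0, 0, 0, -6.5],
  [-8, 1, 0, 0, 0, -6.5],
])

```text
clock: 8.75
position: [0.4862, 0.2996, 0.1415]
tool_rot: [-3.14, -0.02, 0.432]
force: [2.1, 0.9, -1.9]
grip_width: 0.0249
```

Run:
```python
from h import *
arc(.5)
```

```text
r 0.0722 a 0.975 tool a 0.939
t 8.75 p [0.4862 0.2996 0.1415] rpy [-3.14  -0.02   0.432] f [ 2.1  0.9 -1.9] w 0.0249
 shift [np.float64(-34.5), np.float64(4.2), np.float64(3.5)] wz -25.1
```

>>> arm_command([
  [-8, 0, 1.5, 0, 0, -6.5],
  [-8, 0, 1, 0, 0, -6.5],
  [-8, 0, 1, 0, 0, -6.5],
  [-8, 0, 1, 0, 0, -6.5],
])

```text
clock: 9.15
position: [0.462, 0.2827, 0.14]
tool_rot: [3.131, -0.027, 0.905]
force: [1.1, 0.8, 1.4]
grip_width: 0.0247
```

Run:
```python
from h import *
arc(.0)
```

```text
r 0.072 a 0.563 tool a 0.466
t 9.15 p [0.462  0.2827 0.14  ] rpy [ 3.131 -0.027  0.905] f [1.1 0.8 1.4] w 0.0247
 shift [np.float64(-40.7), np.float64(4.6), np.float64(2.0)] wz -26.7
```

>>> arm_command([
  [-8, -0.5, 1, 0, 0, -6],
  [-8, 0, 1, 0, 0, -6],
  [-8, 0, 1, 0, 0, -6],
])

```text
clock: 9.45
position: [0.4502, 0.264, 0.1391]
tool_rot: [3.119, -0.028, 1.234]
force: [-0.1, 2.8, 0.3]
grip_width: 0.0248
```

Run:
```python
from h import *
to(.4435,.2542,.14,1.3)
```

```text
t 9.45 p [0.4502 0.264  0.1391] rpy [ 3.119 -0.028  1.234] f [-0.1  2.8  0.3] w 0.0248
 shift [np.float64(-11.4), np.float64(-3.0), np.float64(-0.9)] wz -3.8
```

>>> arm_command([
  [-6, -1, 0, 0, 0, -3],
  [-4, -1, 0, 0, 0, -1],
  [-2, 0, 0, 0, 0, 0],
])

```text
clock: 9.75
position: [0.4454, 0.2529, 0.1405]
tool_rot: [3.115, -0.029, 1.308]
force: [0.0, 2.8, -1.5]
grip_width: 0.0246
```

>>> arm_command([
  [-1.5, 0, 0, 0, 0, 0],
])

```text
clock: 9.85
position: [0.4452, 0.2515, 0.1408]
tool_rot: [3.114, -0.029, 1.307]
force: [-0.6, 1.2, -0.1]
grip_width: 0.0248
```

>>> arm_command([
  [-2, 0, 0, 0, 0, 0],
])

```text
clock: 9.95
position: [0.4447, 0.2498, 0.1409]
tool_rot: [3.114, -0.03, 1.306]
force: [-1.4, 2.9, -0.4]
grip_width: 0.0246
```

>>> arm_command([
  [-2, 0, 0, 0, 0, 0],
])

```text
clock: 10.05
position: [0.4442, 0.248, 0.1409]
tool_rot: [3.114, -0.03, 1.305]
force: [-0.5, 2.9, -0.3]
grip_width: 0.0252
```

>>> arm_command([
  [-1.5, 0, 0, 0, 0, 0],
])

```text
clock: 10.15
position: [0.4438, 0.2466, 0.1408]
tool_rot: [3.114, -0.03, 1.305]
force: [-0.3, 3.0, -0.4]
grip_width: 0.0247
```

>>> arm_command([
  [-1.5, 0, 0, 0, 0, 0],
])

```text
clock: 10.25
position: [0.4434, 0.2451, 0.1408]
tool_rot: [3.114, -0.03, 1.305]
force: [-1.1, 2.2, -0.3]
grip_width: 0.0245
```

>>> arm_command([
  [-1.5, 0, 0, 0, 0, 0],
])

```text
clock: 10.35
position: [0.443, 0.2437, 0.1408]
tool_rot: [3.114, -0.03, 1.305]
force: [-0.2, 6.3, 1.9]
grip_width: 0.0246
```

>>> arm_command([
  [-1, 0, 0, 0, 0, 0],
])

```text
clock: 10.45
position: [0.443, 0.2436, 0.1409]
tool_rot: [3.114, -0.032, 1.305]
force: [1.4, 10.4, -2.4]
grip_width: 0.0252
```

The force is rising at the closed stop. I release and lift.

>>> arm_command([
  [1.5, 0, 0, 0, 0, 0],
  [0, 0, 0, 0, 0, 0],
  [0, 0, -10, 0, 0, 0],
  [0, 0, -30, 0, 0, 0],
  [0, 0, -40, 0, 0, 0],
  [0, 0, -30, 0, 0, 0],
  [0, 0, 0, 0, 0, 0],
], grip=38)

```text
clock: 11.15
position: [0.439, 0.2403, 0.2565]
tool_rot: [3.115, -0.028, 1.303]
force: [0.3, 0.4, -1.2]
grip_width: 0.0325
```

Run:
```python
from h import *
print(bot.observe()["position"],bot.observe()["force"])
f=bot.grab_frame("side"); save("s5",cv2.resize(f["color"][100:340,150:350],(500,600),interpolation=cv2.INTER_CUBIC))
P=cloud(f);c=f["color"].astype(int);r,g,b=c[...,0],c[...,1],c[...,2]
for nm,m in(("red",(r>110)&(g<.45*r)&(b<.45*r)),("blue",(b>100)&(r<.5*b))):
    k,l,s,ce=cv2.connectedComponentsWithStats((m&(f["depth"]>0)).astype(np.uint8))
    for i in range(1,k):
        if s[i,4]>15: print(nm,ce[i].round(),np.median(P[l==i],0).round(3),P[l==i].min(0).round(3),P[l==i].max(0).round(3))
```

```text
[0.43896446 0.24032789 0.25654173] [ 0.34317637  0.39812075 -1.17008178]
red [259. 247.] [0.475 0.153 0.099] [0.463 0.144 0.09 ] [0.486 0.159 0.106]
red [272. 274.] [0.442 0.249 0.156] [0.434 0.239 0.15 ] [0.45  0.256 0.158]
red [254. 283.] [0.475 0.241 0.109] [0.447 0.232 0.104] [0.503 0.255 0.114]
blue [170. 203.] [0.712 0.007 0.043] [ 0.679 -0.028  0.036] [0.744 0.038 0.047]
```

View pics/s5.png

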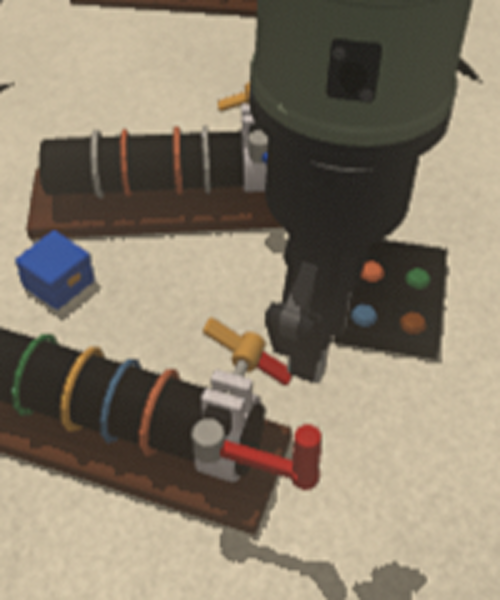

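The last picture shows the red lever closed, with its knob at (307,435). The red wing is down at (272,368), and the gripper is clear above. I'm handing in.

```bash
python3 -c "
from h import *
print(bot.job_done())"
```

```text
the job is handed in; nothing more can be done
None
```

The red clamp is tightened and its lever is closed again; I handed the job in at about 11 s of the 61 s allowed, with no verdict reported.

- **Opening:** I closed the fingers loosely around the red knob and swung the lever open. The side camera put it at about 1.48 rad.
- **Nut:** I pressed the red wing down with the shut fingers until it hit its stop. The wrist force jumped to about 100 N there, close to the 120 N limit, because my last step was too big. I backed off at once. The fingertips pressed the wing, not the gripper's body, so I expect the 40 N limit wasn't touched.
- **Closing:** I swung the lever back until the force rose to about 10 N at the closed stop. It ended about 0.1 rad further closed than it started.

In the last picture the red lever is closed, the red wing is down (visible part centred at z about 99 mm) and the gripper is clear, about 80 mm above the knob. I did not re-measure the blue knob because the arm hid it in that picture. The gripper stayed around the red clamp, roughly 200 mm from the blue knob.

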